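# Open the snap-lid spoon box

### The arm

A 7-joint arm with a two-finger parallel gripper is mounted at the origin on the work surface. World frame = base frame: x ahead of the robot, y to its left, z up, the work surface at z = 0. Lengths are in mm, angles in rad, forces in N, time in s.
With the tool pointing down it reaches from about 400 to 900 mm from the base axis. Payload 5.5 kg.
Tool frame: the origin (TCP) lies at the centre of the arm's flange, where the gripper is bolted on; the fingertips stand 173 mm ahead of it and the grasp point (between the pads) lies 155 mm ahead of it (r.grip_point_offset is the distance from the TCP to the grasp point, in mm); z points along the fingers, y is the line along which they close (so a half turn about z gives the same grasp; the last joint's range is limited). The gripper opens to 85 mm and grips with 20 to 120 N. Pads are 22 mm wide; open, the fingers measure 114 mm over their backs; the gripper's body (76 mm by 85 mm) begins 54 mm behind the grasp point. The pads swing forward as they close: fully open they stand 13 mm farther back than shut.
Start: joints at [-0.941, 0.501, -0.427, 1.55, 0.221, 1.138, -0.21], TCP at [233.077, 606.771, 404.71] pointing down, gripper open.
Joint ranges: [-2.88, 2.88], [-0.31, 2.03], [-1.54, 1.56], [0.2, 2.42], [-1.41, 4.55], [0.19, 2.02], [-2.57, 2.57]. Speed limits (rad/s): [2.57, 2.57, 3.14, 3.14, 3.14, 3.14, 3.14].

### API

Orientations are given as [roll, pitch, yaw] about the fixed x, y, z axes, in that order (R = Rz(yaw) Ry(pitch) Rx(roll)).
In Python, from station import r gives the robot as it stands. The module is installed in compiled form; this text tells all that it offers.
- The arm moves only by the shell command python3 -m pendant 'ROWS' [FORCE]. ROWS is JSON, a list of rows, each an object of numbers: "gripper": the closure, from -1 (fully open) to 1 (shut); "dx", "dy", "dz": the shift along the world's x, y, z in mm; "twist": the turn about the world's z in degrees. In form: [{"gripper": .., "dx": .., "dy": .., "dz": .., "twist": ..}, ...]. A call has 1 to 8 rows; each row is the pose to reach, as a shift and turn from the pose commanded when the call began; what a row does not reach only later rows make up. A row lasts 1/12 s, in which the tool goes at most 41.7 mm and 7.16 degrees, less where a joint would pass 70% of its speed; a pose out of reach is approached as far as the arm can. A call with a gripper value outside its range is refused whole. The fingers move at their own pace and stop on an object; FORCE is the grip in N (left out, the last holds). Time passes only in rows, so rows that repeat a pose let the fingers close. It gives the time, the measured TCP pose, the force, the opening and the grip force at its end, in the units of the state.
- r.read_state(): the state, without advancing time (a new reading comes with each control period).
- r.grab_frame(name): name is "scene" or "top" or "wrist"; returns the picture (384x512x3 uint8, blue, green, red); there is no depth.
- r.calibration(name): a dict with "fx", "fy", "cx", "cy" (pixels), "view" (4x4, takes a point from world to camera coordinates). Camera axes: x right, y up, looking along -z (the intrinsics and any distortion apply to the point x, -y, -z); pixel columns grow to the right and rows downward; lengths in mm; the calibration is good to about 2 mm. The wrist camera is an equidistant fisheye: a pixel r from the principal point sees the ray r / f radians off the axis. A picture is of the moment at which its call begins: read the wrist's pose just before it. calibration takes no time and is no camera call; for the wrist camera it gives the pose at the moment of the call.
- r.finish_job(): hands the job in; it is judged then, once.
The state is a dict: "t": time; "q": joint angles; "qvel": joint speeds; "tau": joint torques, N m; "ee_pos": TCP position; "eef_rot": TCP orientation; "wrist_force": force on the tool from outside, world axes, zero at the start; "ft_torque": the same for the moment, N m; "finger_gap": opening from 0.0 (shut) to 1.0 (fully open); "grasp_force": force on a finger pad.
Only numpy, scipy, OpenCV 4.12 (cv2) and the standard library are available. Lean on these libraries where they do the work, as an engineer would, in place of code of your own. Each camera call takes 0.05 s, during which the arm holds its last target. There are 200 camera calls.

### The job

Open the spoon box for service without picking anything up: with the fingertips, press the grey snap tab fully down, then push the white lid along its runners, over the tab, until the lid is completely off the spoon compartment and lies flat on the box's own deck. Do not lift the lid or push it off the deck, leave the other things on the table where they are, and finish clear of everything.

Things in the scene. Friction and masses are not known exactly. Their poses are not given: they have to be found in the camera images.
- spoon_box: Fixed stainless box 300 x 120 mm, flat on the table. Origin: centre of its underside; +x along its length, the way the lid is pushed off; z up. Spoon compartment x -144 to -20 mm; rear wall behind it to x -150, top z 56 mm. Side walls to z 56; along the compartment flanges overhang the lid's edges (|y| 44 to 60, top z 63). All mm, here and below in the box frame.
- box_deck (a point): Centre of the box's flat steel deck (x 65, y 0, z 45 mm in the box frame); the deck runs from x -20 to 143 mm. Two runners, top z 50 mm, at |y| 38 to 50 mm, run along compartment and deck and carry the lid. A low end stop (x 143 to 150, top z 54 mm) closes the deck.
- lid: Loose white lid, plate 120 (x) x 100 (y) x 6 mm, 0.16 kg. Origin: centre of its underside; axes as the box's. Shut, its origin is at x -82, y 0, z 50 mm in the box frame; completely off the compartment from x 40; at the end stop x 83. Slides easily (1 N) once the tab is down; the raised tab blocks its leading edge.
- lid_fin (a point): Centre of the rear (-x) face of the upright fin on the lid: the face to push towards +x. Fin 8 mm thick in x, 60 mm wide in y, 26 mm tall above the plate (z 56 to 82 mm in the box frame). This point is 13 mm above the plate and 39 mm behind the lid's origin. Behind the fin: 21 mm of flat plate, then the rear wall, flush with it.
- tab_press (a point): Point to press on top of the grey snap tab, a block 36 (x) x 30 (y) mm in the deck just ahead of the lid. Fully up its top is at z 59 mm in the box frame, 3 mm above the lid plate; fully down at z 46, 1 mm above the deck. The lid's leading edge is 25 mm from this point, 3 mm from the tab.
- snap_tab (a joint): How far the snap tab is pressed down, in m: 0 up, 0.013 fully down (a hard stop). It moves straight down against about 3.5 N of friction, and stays where it is left. It starts within 2 mm of fully up; the lid passes over it once it is more than about 0.0095 down.
- sauce_cup: Bystander: small steel cup, 60 mm across, 42 mm high, beside the box. Origin: centre of its underside.
- shaker: Bystander: glass shaker, 42 mm across, 85 mm high, beside the box. Origin: centre of its underside.
- serving_spoon: Bystander: serving spoon, 200 mm long, lying along the box's other side. Origin: under its middle.
- white_bowl: Bystander: white bowl, 150 mm across, 60 mm high. Origin: centre of its underside.
- mug: Bystander: white mug, 76 mm across, 85 mm high, handle at its +y. Origin: centre of its underside.
- sauce_jar: Bystander: amber jar, 68 mm across, 110 mm high. Origin: centre of its underside.
There are look-alikes about, which are no part of the job. What is shaped like the lid but black or yellow is not meant.

How it is judged (in metres and radians):
On the way:
1. the snap tab is pressed down (more than 9.5 mm) with the lid still on its seat (value of joint snap_tab above 0.0095 m and x of lid in the frame of spoon_box below -0.07 m), for 0.1 s.
At the end, for the whole second after the job is handed in: The lid is off the compartment (its origin more than 36 mm and less than 89 mm along the box's x), lies flat on the runners over the deck (height within 4 mm, tilt under 0.05 rad, straight within 0.1 rad) and at rest; the tab is still down (x of lid in the frame of spoon_box between 0.036 and 0.089 m and z of lid in the frame of spoon_box between 0.046 and 0.054 m and angle between the x axis of lid and the x axis of spoon_box, either way round below 0.1 rad and angle between lid's own z axis and vertical below 0.05 rad and value of joint snap_tab above 0.0085 m and linear speed of lid below 0.01 m/s); the robot touches nothing.
It fails at once if the lid is lifted off its runners (15 mm) or tipped up (z of lid in the frame of spoon_box above 0.065 m or angle between lid's own z axis and vertical above 0.3 rad).
It fails at once if the lid falls off the deck (z of lid in the frame of spoon_box below 0.035 m).
It fails at once if a bystander is moved by more than 25 mm (distance of any of sauce_cup, shaker, serving_spoon, white_bowl, mug, sauce_jar from where it was at the start of the episode above 0.025 m).
It also fails if it takes over 48 s, if anything falls off the work surface, if the arm or the gripper's body presses on something with over 40 N, if the wrist force passes 120 N, or if a joint passes its speed limit or range.

## Working session

There is one attempt and no reset: what is moved stays moved. The work goes in short steps, Python scripts to look and compute and a shell command to move; the robot and the scene stay as the last step left them, time stands still between calls to the robot, and variables do not carry over. Pictures are saved under pics/ and viewed, at most 10 in all, crops included, and the job is handed in when it is done.

```bash
mkdir -p pics
cat > h.py <<'E'
import numpy as np, cv2
from station import r
def ray(cal,u,v,fish=False):
    V=np.array(cal["view"]);x=(u-cal["cx"])/cal["fx"];y=(v-cal["cy"])/cal["fy"]
    if fish:
        t=np.hypot(x,y);s=np.sin(t)/t if t>1e-9 else 1;d=np.array([x*s,-y*s,-np.cos(t)])
    else: d=np.array([x,-y,-1.])
    R=V[:3,:3];return -R.T@V[:3,3],R.T@d/np.linalg.norm(d)
def plane(cal,u,v,z,fish=False):
    o,d=ray(cal,u,v,fish);return o+d*(z-o[2])/d[2]
def tri(a,b):
    A=np.zeros((3,3));B=np.zeros(3)
    for o,d in (a,b):
        P=np.eye(3)-np.outer(d,d);A+=P;B+=P@o
    p=np.linalg.solve(A,B);return p,[np.linalg.norm((np.eye(3)-np.outer(d,d))@(p-o)) for o,d in (a,b)]
def proj(cal,p):
    c=np.array(cal["view"])@np.append(p,1);return cal["cx"]+cal["fx"]*c[0]/-c[2],cal["cy"]+cal["fy"]*-c[1]/-c[2]
E
python3 - <<'E'
from h import *
for n in("scene","top","wrist"):
    c=r.calibration(n);f=r.grab_frame(n);cv2.imwrite(f"pics/{n}0.png",f)
    print(n,{k:v for k,v in c.items() if k!="view"}, -np.array(c["view"])[:3,:3].T@np.array(c["view"])[:3,3])
print(r.read_state())
a=[cv2.imread(f"pics/{n}0.png") for n in("scene","top")]
cv2.imwrite("pics/both.png",cv2.resize(np.vstack(a),None,fx=.78,fy=.78))
E
```

```text
scene {'fx': 370.2735423951026, 'fy': 370.2735423951026, 'cx': 257.4125549026459, 'cy': 190.805744124778} [1164.41693121  280.45112867  835.46499294]
top {'fx': 397.6259331504923, 'fy': 397.6259331504923, 'cx': 254.29525036002005, 'cy': 196.28932335285913} [ 361.0759164     8.90814816 1202.2212631 ]
wrist {'fx': 297.3186396354542, 'fy': 297.3186396354542, 'cx': 257.73643947695075, 'cy': 191.7975366727466} [154.40839071 637.39773815 373.6021941 ]
{'t': 0.15, 'q': array([-0.94079814,  0.50164684, -0.42682441,  1.55123593,  0.22081591,
        1.13830103, -0.21031041]), 'qvel': array([ 1.41574751e-04, -2.11916570e-03, -1.42448156e-03, -3.46817676e-03,
        5.37817109e-04,  3.24109473e-04, -6.17790980e-05]), 'tau': array([-6.57115626e-03, -5.70042694e+01, -5.82512453e+00, -2.81284207e+01,
        1.07554888e-02,  7.73462729e-03, -8.31313002e-06]), 'ee_pos': array([233.04930103, 606.48065686, 403.87718048]), 'eef_rot': array([-3.14005411e+00, -3.91936922e-05,  2.77483206e+00]), 'wrist_force': array([-0.68786138,  0.41820939,  0.04239278]), 'ft_torque': array([-0.02422266,  0.01217328, -0.02289753]), 'grasp_force': 0.0, 'finger_gap': 1.0017887487718653}
```

View pics/top0.png

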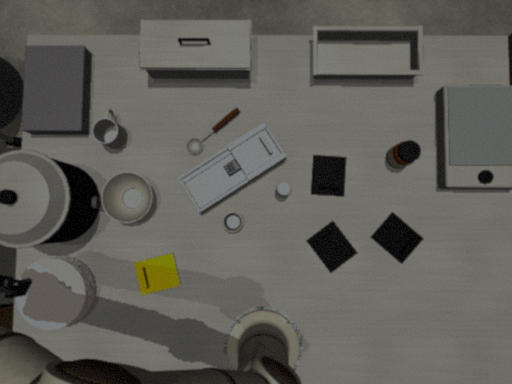

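View pics/scene0.png

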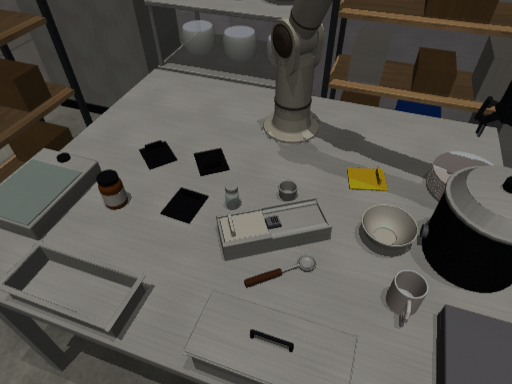

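The box sits at top ≈(232,167) and scene ≈(273,229). The grey tab is at top (232,167) and scene (273,222). The white lid and fin are on the right in the top view, at (258,150) with the fin near (266,147).

Look-alikes in the top view:
- Yellow plate (158,273)
- Black plates (328,175), (331,246) and (397,237)
- White drawer lid (196,45) and tray (367,52)

I choose the white plate inside the box and will check it in one crop.

Run:
```python
import cv2,numpy as np
t=cv2.imread("pics/top0.png")[115:220,170:300];s=cv2.imread("pics/scene0.png")[175:265,205:340]
t=cv2.resize(t,(650,525)[:2],interpolation=cv2.INTER_CUBIC)
t=cv2.resize(cv2.imread("pics/top0.png")[118:218,172:294],None,fx=3.25,fy=3.25,interpolation=cv2.INTER_CUBIC)
s=cv2.resize(cv2.imread("pics/scene0.png")[190:265,210:335],None,fx=3.17,fy=3.17,interpolation=cv2.INTER_CUBIC)
w=np.zeros((600,800,3),np.uint8);w[:t.shape[0],:t.shape[1]]=t;w[:s.shape[0],400:400+min(s.shape[1],400)]=s[:,:400]
w[330:]=0;w2=cv2.imread("pics/wrist0.png");w[330:600,0:360]=cv2.resize(w2,(360,270))
cv2.imwrite("pics/crop1.png",cv2.convertScaleAbs(w,alpha=1.2))
```

```text
(no output)
```

View pics/crop1.png

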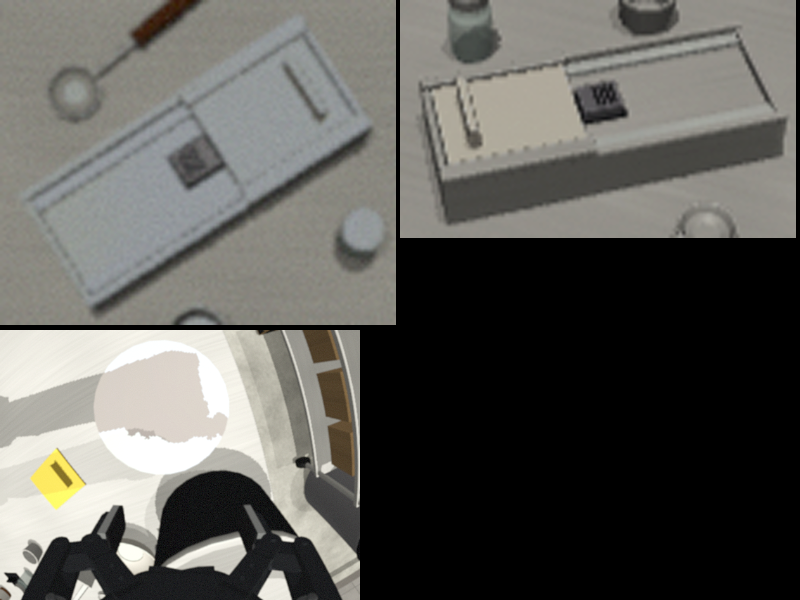

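The crop confirms it: the white plate with the upright fin lies in the box and the dark tab is just ahead of it, with box +x pointing to image lower-left in the top view. Next I measure the tab, fin and box corners.

```bash
cat > m.py <<'E'
from h import *
ct,cs=r.calibration("top"),r.calibration("scene")
def blob(n,x0,x1,y0,y1,th):
    g=cv2.cvtColor(cv2.imread(f"pics/{n}0.png"),6)[y0:y1,x0:x1]
    k,l,s,c=cv2.connectedComponentsWithStats((g<th).astype(np.uint8));i=1+np.argmax(s[1:,4])
    ys,xs=np.where(l==i);return c[i]+[x0,y0],s[i],cv2.boxPoints(cv2.minAreaRect(np.c_[xs+x0,ys+y0].astype(np.float32)))
for th in(80,100):
    a=blob("top",222,244,157,178,th);b=blob("scene",262,286,212,232,th)
    print(th,a,b); print(tri(ray(ct,*a[0]),ray(cs,*b[0])),plane(ct,*a[0],57))
k=lambda u,v:(172+u/3.25,118+v/3.25)
K=lambda u,v:(210+(u-400)/3.17,190+v/3.17)
P={}
for nm,a,b,z in [("rearL(+y?)far",(300,18),None,56),("rear2",(370,126),None,56),("frontA",(25,195),None,56),("frontB",(95,308),None,56)]:
    P[nm]=plane(ct,*k(*a),z);print(nm,P[nm].round())
# correspondences between views: fin top ends; box outer top corners
for nm,a,b in [("fin end A",(287,65),(475,143)),("fin end B",(322,119),(461,80)),("front corner A",(25,195),(783,120)),("front corner B",(95,303),(738,32)),("rear corner top A",(300,18),(447,180)),("rear corner B",(370,126),(422,85))]:
    p,e=tri(ray(ct,*k(*a)),ray(cs,*K(*b)));print(nm,p.round(1),np.round(e,1))
E
python3 m.py
```

```text
80 (array([231.61764706, 168.00735294]), array([  2,   2,  17,  17, 136], dtype=int32), array([[223.05618, 166.08989],
       [235.01123, 158.61797],
       [241.2472 , 168.5955 ],
       [229.29214, 176.06743]], dtype=float32)) (array([272.45398773, 222.22699387]), array([  3,   4,  17,  14, 163], dtype=int32), array([[264.15387, 217.76923],
       [278.96155, 214.80768],
       [281.26923, 226.34613],
       [266.46155, 229.30768]], dtype=float32))
(array([521.90390083,  92.97702648,  42.86582886]), [np.float64(0.7433608709450207), np.float64(0.7433608709449268)]) [519.71754744  92.65115675  57.        ]
100 (array([232.25789474, 167.35789474]), array([  2,   1,  18,  19, 190], dtype=int32), array([[222.23074, 165.84615],
       [234.46152, 157.6923 ],
       [241.84613, 168.76924],
       [229.61536, 176.92308]], dtype=float32)) (array([272.52459016, 221.84153005]), array([  2,   3,  18,  15, 183], dtype=int32), array([[263.6    , 217.80005],
       [277.4    , 213.20004],
       [281.6    , 225.80005],
       [267.80002, 230.40005]], dtype=float32))
(array([523.07163054,  92.14816353,  45.50494686]), [np.float64(0.5410924949769809), np.float64(0.5410924949769614)]) [521.62532517  90.81063802  57.        ]
rearL(+y?)far [651.  -2.  56.]
rear2 [553. -65.  56.]
frontA [490. 243.  56.]
frontB [389. 179.  56.]
fin end A [608.4  10.5  54.7] [0.7 0.7]
fin end B [557.6 -21.5  68. ] [0.2 0.2]
front corner A [490.7 247.9  44.2] [2.1 2.1]
front corner B [393.5 185.4  36.4] [3.3 3.3]
rear corner top A [651.    0.8  53.2] [2.6 2.6]
rear corner B [555.1 -63.9  42.8] [1.7 1.7]
```

Measurements against the given sizes:
- **Box:** centre ≈(521,89), +x yaw ≈123.6°. Its corners give about 293 x 118 mm, against 300 x 120 given.
- **Tab:** the point predicted from the box is (519,91), and the dark blob gives (521,91).
- **Fin:** rear face ≈(587,-12).

These agree, so I move above the tab with the gripper shut.

```bash
python3 -m pendant '[{"gripper":1,"dx":143,"dy":-258,"dz":0,"twist":-35.4},{"gripper":1,"dx":143,"dy":-258,"dz":0,"twist":-35.4},{"gripper":1,"dx":143,"dy":-258,"dz":0,"twist":-35.4},{"gripper":1,"dx":143,"dy":-258,"dz":0,"twist":-35.4},{"gripper":1,"dx":143,"dy":-258,"dz":0,"twist":-35.4},{"gripper":1,"dx":143,"dy":-258,"dz":0,"twist":-35.4},{"gripper":1,"dx":143,"dy":-258,"dz":0,"twist":-35.4},{"gripper":1,"dx":143,"dy":-258,"dz":0,"twist":-35.4}]' 30
python3 -m pendant '[{"gripper":1,"dx":144,"dy":-258,"dz":-80,"twist":0},{"gripper":1,"dx":144,"dy":-258,"dz":-80,"twist":0},{"gripper":1,"dx":144,"dy":-258,"dz":-80,"twist":0},{"gripper":1,"dx":144,"dy":-258,"dz":-80,"twist":0},{"gripper":1,"dx":144,"dy":-258,"dz":-80,"twist":0},{"gripper":1,"dx":144,"dy":-258,"dz":-80,"twist":0},{"gripper":1,"dx":144,"dy":-258,"dz":-80,"twist":0},{"gripper":1,"dx":144,"dy":-258,"dz":-80,"twist":0}]'
python3 - <<'E'
from h import *
c=r.calibration("wrist");cv2.imwrite("pics/wrist1.png",r.grab_frame("wrist"));import json;json.dump({k:(v if np.isscalar(v) else np.array(v).tolist()) for k,v in c.items()},open("w1.json","w"))
s=r.read_state();print(s["t"],s["ee_pos"],s["eef_rot"],s["finger_gap"])
E
```

```text
t: 0.82
ee_pos: [380.6, 341.0, 404.3]
eef_rot: [-3.14, 0.005, 2.146]
wrist_force: [0.2, -0.8, 0.2]
finger_gap: 0.0
grasp_force: 0.0
t: 1.48
ee_pos: [521.8, 84.3, 323.1]
eef_rot: [-3.139, 0.002, 2.15]
wrist_force: [-0.1, -1.2, 0.3]
finger_gap: 0.0
grasp_force: 0.0
1.5333 [522.05219654  83.7552615  322.90192366] [-3.13861826e+00  2.50057365e-03  2.14806400e+00] 0.00012037849881712165
```

View pics/wrist1.png

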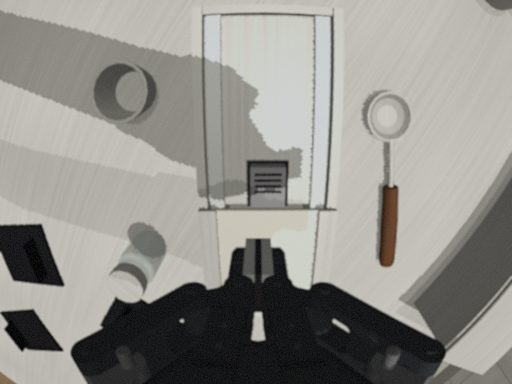

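The wrist view shows the tab top centred at about (268,183), the lid's front edge at row ≈208, and the box sides symmetric about the image column, so the yaw is good. The shut fingertips are at (258,245).

Run:
```python
from h import *
import json
c=json.load(open("w1.json"));g=cv2.cvtColor(cv2.imread("pics/wrist1.png"),6)
m=(g<110).astype(np.uint8);m[:155]=0;m[215:]=0;m[:,:235]=0;m[:,300:]=0
k,l,s,cc=cv2.connectedComponentsWithStats(m);i=1+np.argmax(s[1:,4]);print(s[i],cc[i])
x,y,w,h=s[i][:4]
for u,v in[(x,y),(x+w,y),(x+w,y+h),(x,y+h),(x+w/2,y+h/2)]: print((u,v),plane(c,u,v,58,True).round(1))
ct=r.calibration("top")
for tp in [(231.6,168.0),(232.26,167.36)]:
    print("tri top",tri(ray(c,x+w/2,y+h/2,True),ray(ct,*tp)))
for u,v,z in[(192,9,56),(343,9,56),(197,209,63),(337,209,63),(218,208,56),(318,208,56)]: print((u,v),plane(c,u,v,z,True).round(1))
```

```text
[ 246  160   43   47 1410] [266.06808511 176.73120567]
(np.int32(246), np.int32(160)) [497.4 103.8  58. ]
(np.int32(289), np.int32(160)) [526.5 123.   58. ]
(np.int32(289), np.int32(207)) [550.2  89.3  58. ]
(np.int32(246), np.int32(207)) [519.4  69.1  58. ]
(np.float64(267.5), np.float64(183.5)) [523.   96.7  58. ]
tri top (array([523.05969674,  93.78560222,  47.65962318]), [np.float64(2.0430134898102956), np.float64(2.043013489810297)])
tri top (array([525.15896065,  92.2023376 ,  40.91855622]), [np.float64(1.2943794448263277), np.float64(1.2943794448262038)])
(192, 9) [393.5 185.2  56. ]
(343, 9) [493.  252.1  56. ]
(197, 209) [484.6  46.3  63. ]
(337, 209) [584.7 111.8  63. ]
(218, 208) [500.   54.2  56. ]
(318, 208) [572.8 101.9  56. ]
```

```bash
python3 -m pendant '[{"gripper":1,"dx":0,"dy":12,"dz":-40},{"gripper":1,"dx":0,"dy":12,"dz":-72},{"gripper":1,"dx":0,"dy":12,"dz":-72},{"gripper":1,"dx":0,"dy":12,"dz":-72},{"gripper":1,"dx":0,"dy":12,"dz":-72},{"gripper":1,"dx":0,"dy":12,"dz":-72}]'
python3 - <<'E'
from h import *
a=r.grab_frame("wrist")[60:384,130:400];s=r.grab_frame("scene")[130:250,200:340]
w=np.zeros((400,800,3),np.uint8);a=cv2.resize(a,(333,400));s=cv2.resize(s,(460,394),interpolation=2);w[:400,:333]=a;w[:394,340:800]=s
cv2.imwrite("pics/c2.png",w);print(r.read_state()["ee_pos"])
E
```

```text
[520.31173384  89.32108264 323.92791442]invalid input at $[0]: expected keys gripper, dx, dy, dz, twist
```

View pics/c2.png

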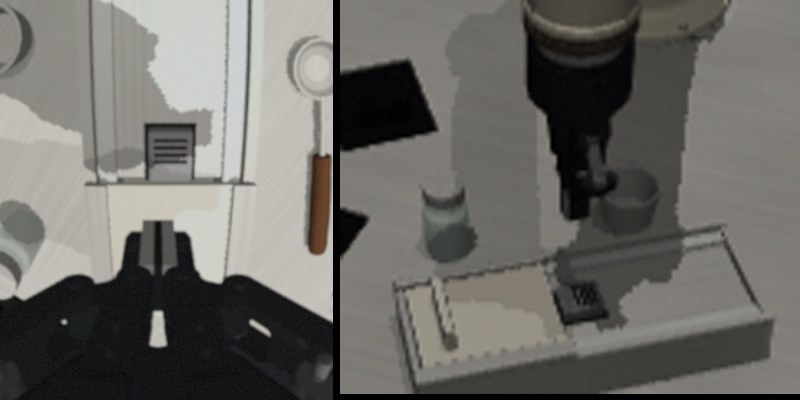

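The call was refused because it needs all keys. The arm has only now settled at (520,89), so I measure again at rest; the tab is at crop (170,152).

```bash
cat > w.py <<'E'
from h import *
r.grab_frame("wrist");print(r.read_state()["ee_pos"]);c=r.calibration("wrist");f=r.grab_frame("wrist");print(r.read_state()["ee_pos"])
g=cv2.cvtColor(f,6);cv2.imwrite("pics/wrist2.png",f)
m=(g<110).astype(np.uint8);m[:150]=0;m[215:]=0;m[:,:235]=0;m[:,300:]=0
k,l,s,cc=cv2.connectedComponentsWithStats(m);i=1+np.argmax(s[1:,4]);x,y,w,h=s[i][:4];print(s[i])
for u,v in[(x,y),(x+w,y),(x+w,y+h),(x,y+h),(x+w/2,y+h/2)]: print((u,v),plane(c,u,v,58,True).round(1))
# lid's leading edge / flange end row
col=g[185:235,230].astype(int);print(185+np.argmin(col),col.min())
E
python3 w.py
```

```text
[519.87287132  91.07928804 324.35968158]
[519.67039964  92.09058305 324.65644001]
[ 243  168   43   47 1127]
(np.int32(243), np.int32(168)) [496.9 104.1  58. ]
(np.int32(286), np.int32(168)) [526.4 123.7  58. ]
(np.int32(286), np.int32(215)) [550.7  89.4  58. ]
(np.int32(243), np.int32(215)) [519.6  68.7  58. ]
(np.float64(264.5), np.float64(191.5)) [523.  97.  58.]
216 108
```

```bash
python3 -m pendant '[{"gripper":1,"dx":1.5,"dy":5,"dz":-40,"twist":0},{"gripper":1,"dx":1.5,"dy":5,"dz":-72,"twist":0},{"gripper":1,"dx":1.5,"dy":5,"dz":-72,"twist":0},{"gripper":1,"dx":1.5,"dy":5,"dz":-72,"twist":0},{"gripper":1,"dx":1.5,"dy":5,"dz":-72,"twist":0},{"gripper":1,"dx":1.5,"dy":5,"dz":-72,"twist":0},{"gripper":1,"dx":1.5,"dy":5,"dz":-72,"twist":0},{"gripper":1,"dx":1.5,"dy":5,"dz":-72,"twist":0}]'
python3 - <<'E'
from h import *
r.grab_frame("wrist");r.grab_frame("wrist")
c=r.calibration("wrist");f=r.grab_frame("wrist");a=f[130:384,130:400];s=r.grab_frame("scene")[170:250,220:320]
w=np.zeros((400,800,3),np.uint8);a=cv2.resize(a,(425,400));s=cv2.resize(s,(375,300),interpolation=2);w[:400,:425]=a;w[:300,425:800]=s
import json;json.dump({k:(v if np.isscalar(v) else np.array(v).tolist()) for k,v in c.items()},open("w3.json","w"))
cv2.imwrite("pics/wrist3.png",f);cv2.imwrite("pics/c3.png",w);print(r.read_state()["ee_pos"])
E
```

```text
t: 2.4
ee_pos: [522.3, 96.0, 254.4]
eef_rot: [3.139, 0.001, 2.157]
wrist_force: [-1.2, -0.1, -0.2]
finger_gap: -0.002
grasp_force: 0.0
[521.73845351  95.7105357  253.2540646 ]
```

View pics/c3.png

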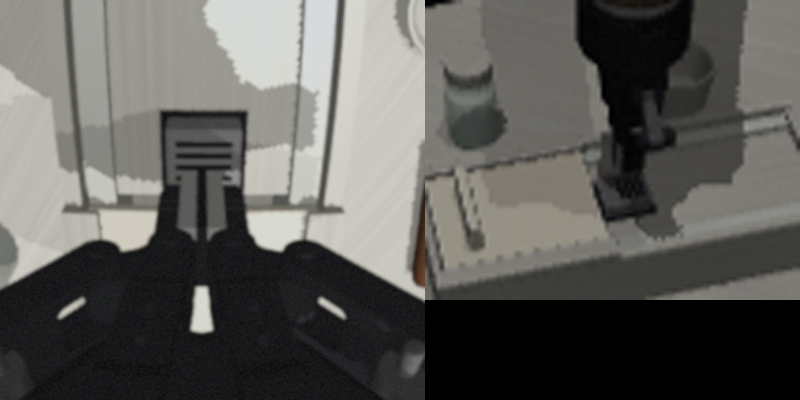

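The fingertips are laterally centred over the tab: finger seam at crop column 201, tab spans 161–247. I compute the fore-aft position from the tab's front edge (row 112) and the lid's leading edge (row 207).

Run:
```python
from h import *
import json
c=json.load(open("w3.json"))
S=lambda u,v:(130+u/1.574,130+v/1.575)
for n,u,v,z in[("tab front",204,114,58),("tab front no border",204,118,58),("lid edge L",100,208,56),("lid edge R",308,208,56),("flange L",66,208,63),("flange R",341,208,63),("tip front",201,166,80)]: print(n,plane(c,*S(u,v),z,True).round(1))
```

```text
tab front [512.3 113.9  58. ]
tab front no border [513.2 112.5  58. ]
lid edge L [499.7  52.3  56. ]
lid edge R [574.3 101.7  56. ]
flange L [486.8  48.3  63. ]
flange R [582.6 111.8  63. ]
tip front [517.3 104.3  80. ]
```

Tab front to lid edge measures 43.5 mm against 43 expected, and the yaw is 123.5°. The press point is (522.8,98.2), so I nudge (1,2.5) and press in gentle steps.

```bash
python3 -m pendant '[{"gripper":1,"dx":1,"dy":2.5,"dz":-8,"twist":0},{"gripper":1,"dx":1,"dy":2.5,"dz":-14,"twist":0},{"gripper":1,"dx":1,"dy":2.5,"dz":-19,"twist":0},{"gripper":1,"dx":1,"dy":2.5,"dz":-23,"twist":0},{"gripper":1,"dx":1,"dy":2.5,"dz":-26,"twist":0},{"gripper":1,"dx":1,"dy":2.5,"dz":-28,"twist":0},{"gripper":1,"dx":1,"dy":2.5,"dz":-30,"twist":0},{"gripper":1,"dx":1,"dy":2.5,"dz":-30,"twist":0}]'
python3 -m pendant '[{"gripper":1,"dx":0,"dy":0,"dz":-2,"twist":0},{"gripper":1,"dx":0,"dy":0,"dz":-4,"twist":0},{"gripper":1,"dx":0,"dy":0,"dz":-4,"twist":0},{"gripper":1,"dx":0,"dy":0,"dz":-4,"twist":0},{"gripper":1,"dx":0,"dy":0,"dz":-4,"twist":0}]'
```

```text
t: 3.27
ee_pos: [522.4, 98.3, 222.3]
eef_rot: [-3.141, -0.0, 2.157]
wrist_force: [-0.0, 0.1, -1.0]
finger_gap: -0.001
grasp_force: 0.0
t: 3.68
ee_pos: [522.6, 98.2, 219.4]
eef_rot: [3.141, 0.0, 2.157]
wrist_force: [-3.8, -1.1, 8.2]
finger_gap: 0.001
grasp_force: 4.7
```

```bash
python3 -m pendant '[{"gripper":1,"dx":0,"dy":0,"dz":-2,"twist":0},{"gripper":1,"dx":0,"dy":0,"dz":-3,"twist":0},{"gripper":1,"dx":0,"dy":0,"dz":-3,"twist":0},{"gripper":1,"dx":0,"dy":0,"dz":-3,"twist":0},{"gripper":1,"dx":0,"dy":0,"dz":-3,"twist":0}]'
```

```text
t: 4.1
ee_pos: [522.7, 98.3, 219.1]
eef_rot: [3.141, 0.0, 2.157]
wrist_force: [-11.8, -1.3, 35.4]
finger_gap: 0.002
grasp_force: 17.9
```

The hard stop is at TCP 219.1, so the tips are at about 46 mm and the tab is fully down. Next I lift and move over behind the fin.

```bash
python3 -m pendant '[{"gripper":1,"dx":0,"dy":0,"dz":30,"twist":0},{"gripper":1,"dx":0,"dy":0,"dz":65,"twist":0},{"gripper":1,"dx":20,"dy":-30,"dz":85,"twist":0},{"gripper":1,"dx":40,"dy":-60,"dz":85,"twist":0},{"gripper":1,"dx":60,"dy":-90,"dz":85,"twist":0},{"gripper":1,"dx":80,"dy":-120,"dz":85,"twist":0},{"gripper":1,"dx":80,"dy":-120,"dz":85,"twist":0},{"gripper":1,"dx":80,"dy":-120,"dz":85,"twist":0}]'
python3 - <<'E'
from h import *
for _ in range(4): r.grab_frame("wrist")
c=r.calibration("wrist");f=r.grab_frame("wrist");a=f[50:350,130:400];s=r.grab_frame("scene")[170:260,205:335]
w=np.zeros((600,800,3),np.uint8);a=cv2.resize(a,(432,480));s=cv2.resize(s,(364,252),interpolation=2);w[:480,:432]=a;w[:252,436:800]=s
import json;json.dump({k:(v if np.isscalar(v) else np.array(v).tolist()) for k,v in c.items()},open("w4.json","w"))
cv2.imwrite("pics/wrist4.png",f);cv2.imwrite("pics/c4.png",w[:480]);print(r.read_state()["ee_pos"])
E
```

```text
t: 4.77
ee_pos: [603.3, -25.2, 300.4]
eef_rot: [-3.141, 0.002, 2.152]
wrist_force: [0.4, 0.5, 0.5]
finger_gap: -0.001
grasp_force: 0.0
[602.14371897 -20.12092363 300.62834806]
```

View pics/c4.png

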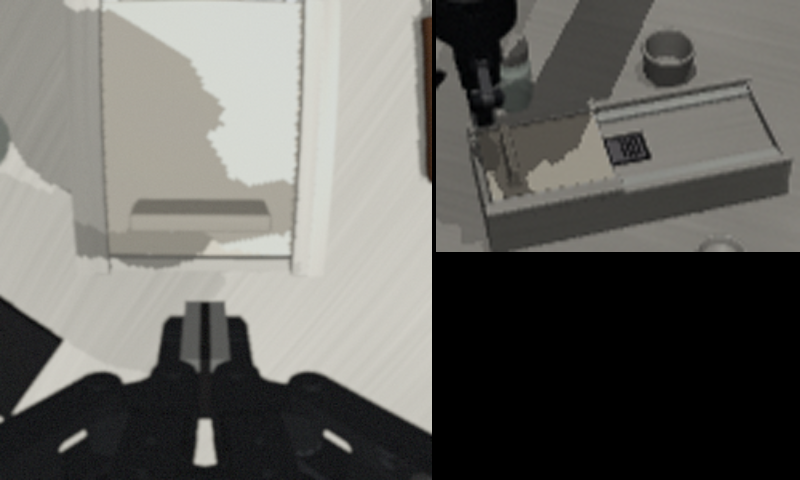

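The tab now looks flush with the deck in the scene crop, at (628,148). The fin spans columns 130–271 in the wrist crop, centred with the finger seam at 205; its rear face covers rows ≈214–231 and the plate's rear edge is at row 257.

Run:
```python
from h import *
import json
c=json.load(open("w4.json"))
S=lambda u,v:(130+u/1.6,50+v/1.6)
b=np.array([-.552,.834])
for n,u,v,z in[("fin top L",131,213,82),("fin top R",270,213,82),("fin base",201,231,56),("lid rear",201,257,56),("box rear",201,272,56)]:
    p=plane(c,*S(u,v),z,True);print(n,p.round(1),"box x,y",((p[:2]-[524.3,95.8])@b).round(1),((p[:2]-[524.3,95.8])@[-b[1],b[0]]).round(1))
```

```text
fin top L [562.5 -15.5  82. ] box x,y -113.9 29.6
fin top R [610.8  16.8  82. ] box x,y -113.6 -28.5
fin base [596.2 -13.7  56. ] box x,y -131.0 0.5
lid rear [603.7 -24.9  56. ] box x,y -144.5 0.5
box rear [608.1 -31.7  56. ] box x,y -152.6 0.5
```

The wrist camera sits ahead of the fin, so rows 200–214 are the front face (x −113.8, −113 expected) and 214–231 the fin's top. That puts the rear face at about −121. I am at x ≈ −141, which leaves roughly 9 mm of clearance, so I descend and start a slow push.

```bash
python3 -m pendant '[{"gripper":1,"dx":0,"dy":0,"dz":-25,"twist":0},{"gripper":1,"dx":0,"dy":0,"dz":-45,"twist":0},{"gripper":1,"dx":0,"dy":0,"dz":-56,"twist":0},{"gripper":1,"dx":0,"dy":0,"dz":-62,"twist":0},{"gripper":1,"dx":0,"dy":0,"dz":-62,"twist":0},{"gripper":1,"dx":0,"dy":0,"dz":-62,"twist":0}]'
python3 -m pendant '[{"gripper":1,"dx":-2.2,"dy":3.3,"dz":0,"twist":0},{"gripper":1,"dx":-4.4,"dy":6.7,"dz":0,"twist":0},{"gripper":1,"dx":-6.6,"dy":10,"dz":0,"twist":0},{"gripper":1,"dx":-8.8,"dy":13.3,"dz":0,"twist":0},{"gripper":1,"dx":-11,"dy":16.7,"dz":0,"twist":0},{"gripper":1,"dx":-13.2,"dy":20,"dz":0,"twist":0},{"gripper":1,"dx":-15.5,"dy":23.4,"dz":0,"twist":0},{"gripper":1,"dx":-17.7,"dy":26.7,"dz":0,"twist":0}]'
```

```text
t: 5.57
ee_pos: [602.8, -21.4, 239.0]
eef_rot: [3.141, 0.0, 2.157]
wrist_force: [0.5, -0.4, 1.1]
finger_gap: -0.0
grasp_force: 0.0
t: 6.23
ee_pos: [584.7, 5.3, 238.8]
eef_rot: [3.141, 0.0, 2.157]
wrist_force: [0.8, -1.5, 1.2]
finger_gap: -0.004
grasp_force: 0.8
```

```bash
python3 -m pendant '[{"gripper":1,"dx":-4.1,"dy":6.2,"dz":0,"twist":0},{"gripper":1,"dx":-8.3,"dy":12.5,"dz":0,"twist":0},{"gripper":1,"dx":-12.4,"dy":18.7,"dz":0,"twist":0},{"gripper":1,"dx":-16.6,"dy":25,"dz":0,"twist":0},{"gripper":1,"dx":-20.7,"dy":31.2,"dz":0,"twist":0},{"gripper":1,"dx":-24.8,"dy":37.5,"dz":0,"twist":0},{"gripper":1,"dx":-29,"dy":43.7,"dz":0,"twist":0},{"gripper":1,"dx":-33,"dy":50,"dz":0,"twist":0}]'
python3 -m pendant '[{"gripper":1,"dx":-4.1,"dy":6.2,"dz":0,"twist":0},{"gripper":1,"dx":-8.3,"dy":12.5,"dz":0,"twist":0},{"gripper":1,"dx":-12.4,"dy":18.7,"dz":0,"twist":0},{"gripper":1,"dx":-16.6,"dy":25,"dz":0,"twist":0},{"gripper":1,"dx":-20.7,"dy":31.2,"dz":0,"twist":0},{"gripper":1,"dx":-24.8,"dy":37.5,"dz":0,"twist":0},{"gripper":1,"dx":-29,"dy":43.7,"dz":0,"twist":0},{"gripper":1,"dx":-32,"dy":48.4,"dz":0,"twist":0}]'
python3 - <<'E'
from h import *
a=r.grab_frame("top")[115:220,170:300];s=r.grab_frame("scene")[150:260,205:340]
cv2.imwrite("pics/c5.png",np.hstack([cv2.resize(a,(390,315),interpolation=2),cv2.resize(s,(387,315),interpolation=2)]));print(r.read_state()["ee_pos"])
E
```

```text
t: 6.9
ee_pos: [551.3, 55.7, 238.6]
eef_rot: [-3.141, -0.0, 2.157]
wrist_force: [0.3, -1.3, 0.6]
finger_gap: -0.001
grasp_force: 0.5
t: 7.57
ee_pos: [519.2, 104.3, 238.7]
eef_rot: [-3.141, -0.0, 2.158]
wrist_force: [0.0, -0.7, -0.7]
finger_gap: 0.003
grasp_force: 0.3
[519.20673654 104.70443978 238.69674668]
```

View pics/c5.png

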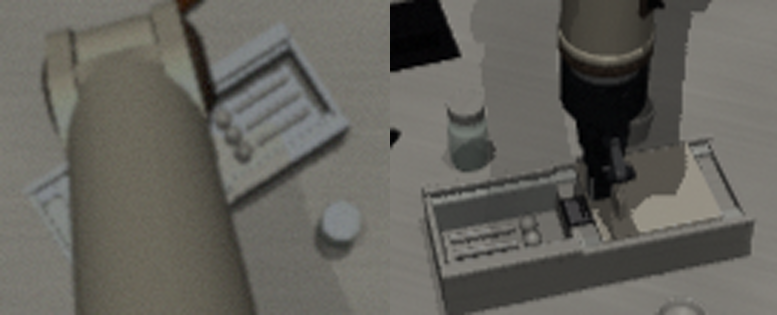

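The lid is on the deck and the spoon compartment is uncovered; the scene crop shows the lid at (665,195), clear of the end stop. I back off, lift and retreat.

```bash
python3 -m pendant '[{"gripper":1,"dx":2.5,"dy":-3.5,"dz":0,"twist":0},{"gripper":1,"dx":5,"dy":-7.5,"dz":0,"twist":0},{"gripper":1,"dx":5,"dy":-7.5,"dz":20,"twist":0},{"gripper":1,"dx":5,"dy":-7.5,"dz":50,"twist":0},{"gripper":1,"dx":5,"dy":-7.5,"dz":90,"twist":0},{"gripper":1,"dx":5,"dy":-7.5,"dz":130,"twist":0},{"gripper":1,"dx":5,"dy":-7.5,"dz":170,"twist":0},{"gripper":1,"dx":5,"dy":-7.5,"dz":170,"twist":0}]'
python3 -m pendant '[{"gripper":1,"dx":0,"dy":-40,"dz":0,"twist":0},{"gripper":1,"dx":0,"dy":-80,"dz":0,"twist":0},{"gripper":1,"dx":0,"dy":-120,"dz":0,"twist":0},{"gripper":1,"dx":0,"dy":-160,"dz":0,"twist":0},{"gripper":1,"dx":0,"dy":-200,"dz":0,"twist":0},{"gripper":1,"dx":0,"dy":-240,"dz":0,"twist":0},{"gripper":1,"dx":0,"dy":-240,"dz":0,"twist":0},{"gripper":1,"dx":0,"dy":-240,"dz":0,"twist":0}]'
python3 - <<'E'
from h import *
for _ in range(6): r.grab_frame("wrist")
t=r.grab_frame("top");cv2.imwrite("pics/top5.png",t)
a=t[115:220,170:300];s=r.grab_frame("scene")[150:260,205:340]
cv2.imwrite("pics/c6.png",np.hstack([cv2.resize(a,(390,315),interpolation=2),cv2.resize(s,(387,315),interpolation=2)]));print(r.read_state()["ee_pos"],r.read_state()["wrist_force"])
E
```

```text
t: 8.33
ee_pos: [528.0, 95.3, 417.4]
eef_rot: [3.128, 0.005, 2.155]
wrist_force: [1.3, -0.1, 0.9]
finger_gap: 0.004
grasp_force: 0.0
t: 9.0
ee_pos: [524.2, -148.6, 408.5]
eef_rot: [-3.141, 0.001, 2.149]
wrist_force: [0.8, 0.8, -0.4]
finger_gap: -0.0
grasp_force: 0.0
[ 525.07989507 -143.02394202  408.70581679] [ 0.25264665 -0.6901548  -0.41894004]
```

View pics/c6.png

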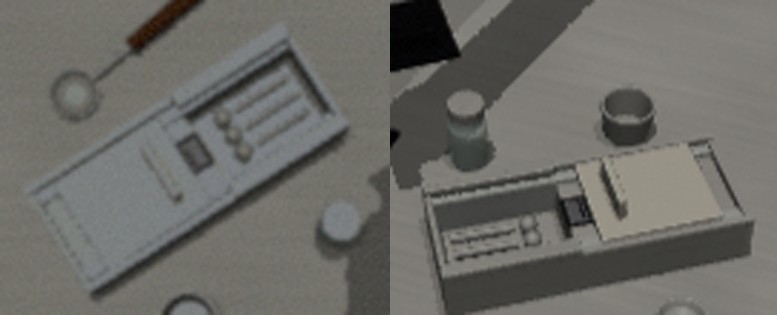

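The lid lies straight and flat on the deck at x ≈ 60–65 mm, judged from the fin at top crop (162,171). The tab is down, the bystanders are in place and the arm is clear, so I hand it in.

```bash
python3 -c "
from station import r
print(r.finish_job())"
```

```text
the job is handed in; nothing more can be done
None
```

The job is handed in: the tab was pressed to its stop, the lid was pushed off the spoon compartment and lies flat on the deck at x ≈ 60–65 mm, and the arm finished clear of everything; the judge returned no verdict.

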